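# Load the analyser carriage with reagents in reverse order

## Robot

A 6-joint arm with a two-finger parallel gripper is mounted at the origin on the work surface. World frame = base frame: x ahead of the robot, y to its left, z up, the work surface at z = 0. Lengths are in m, angles in degrees, forces in N, time in s.
With the tool pointing down it reaches from about 0.4 to 0.925 m from the base axis. Payload 12.5 kg.
Tool frame: the origin (TCP) lies at the very end of the fingers, on their centre line; the grasp point (between the pads) lies 19 mm behind it (ctrl.grasp_offset is the z of the grasp point in the tool frame, in m); z points along the fingers, y is the direction in which the jaws open and shut (so a half turn about z gives the same grasp; the last joint's range is limited). The gripper opens to 95 mm and grips with 3 to 60 N. Pads are 20 mm wide; open, the fingers measure 119 mm over their backs; the gripper's body (75 mm by 180 mm) begins 59 mm behind the grasp point.
Start: joints at [67.288, 28.126, 89.318, -0, 62.55, -6.05], TCP at [0.179, 0.599, 0.215] pointing down, gripper open.
Joint ranges: [-177.58, 177.58], [-47.91, 125.51], [2.72, 160], [-65.01, 245.01], [3.68, 167.84], [-153.87, 153.87]. Speed limits (degrees/s): [127.2, 127.2, 159.86, 180, 180, 180].

## Interface

Orientations are given as [roll, pitch, yaw] about the fixed x, y, z axes, in that order (R = Rz(yaw) Ry(pitch) Rx(roll)).
In Python, from rig import ctrl gives the robot as it stands.
- The arm moves only by the tool jog_arm, never from a script. Its argument "commands" is a list of rows, each a list of 3 entries, a list of its own where there are three numbers: the shift along the tool's x, y, z in mm, then the turn about the tool's z in rad, then the opening, from 0 (shut) to 1 (fully open). A call has 1 to 20 rows; each row shifts and turns the commanded pose from where the row before left it, along the tool's axes as they then stand; what a row does not reach is not made up. A row lasts 1/10 s, in which the tool goes at most 50 mm and 8.59 degrees, less where a joint would pass 70% of its speed; a pose out of reach is approached as far as the arm can. A call is refused whole if a number of a shift passes 50 or a number of a turn 0.15, either way. A call with a gripper value outside its range is refused whole. The fingers move at their own pace and stop on an object; "squeeze" is the grip in N (left out, the last holds). Time passes only in rows, so rows that do not move let the fingers close. It gives the time, the measured TCP pose, the force and the opening at its end, in the units of the state.
- ctrl.observe(): the state, without advancing time (a new reading comes with each control period).
- ctrl.camera(name): name is "side" or "top"; returns a dict with "pixels" (480x640x3 uint8, red, green, blue), "fov_y" (degrees; the focal length in pixels is half the picture's height over the tangent of half this angle, whatever the lens; pixels are square), "cx", "cy" (the principal point, pixels), "k1" (the pictures are not rectified: a ray, as slopes to the right and down, at radius r is drawn at 1 + k1 r^2 times it, then the intrinsics apply), "R" (3x3) and "t" (3): a world point X has camera coordinates R X + t. Camera axes: x right, y down, z forward; pixel columns grow to the right and rows downward; lengths in m; the calibration is good to about 2 mm. A picture is of the moment at which its call begins. There is no depth.
- ctrl.hand_in(): hands the job in, once; it reports no verdict.
Trained networks look in a picture, given as the dict that the camera call returned (one of the last four; its "shot" number tells which), for a name from the list of things; names that differ only in an ending like _2 or _b are one class to them, and where a whole thing is asked for, a point or a joint stands for the part that bears it (a point fixed in the world has none). Each returns a list of dicts, best first, with "confidence" (0 to 1); they miss things now and then, are a little off and sometimes report something else, mostly with a low value. They report only what shows in the picture. A call takes as long as a camera call.
- ctrl.spot_in(picture, target): "location" ([x, y, z] in m, in world coordinates, good to about 4 mm: the middle of the surface that is visible of it).
- ctrl.masks_of(picture, target): "pixels" (480x640 bool, what is visible of it).
The state is a dict: "clock": time; "joints": joint angles; "joint_vel": joint speeds; "effort": joint torques, N m; "ee_pos": TCP position; "orientation": TCP orientation; "force": force on the tool from outside, world axes, zero at the start; "ft_torque": the same for the moment, N m; "grip_width": finger opening in m.
Only numpy, scipy, OpenCV 4.12 (cv2) and the standard library are available. Lean on these libraries where they do the work, as an engineer would, in place of code of your own. Each camera call takes 0.05 s, during which the arm holds its last target.

## Task

Move the four amber reagent bottles from the white storage rack into the aluminium analyser carriage, one to a cell, in reverse order: the bottle nearest the robot in the rack goes into the carriage cell farthest from the robot, the next one into the next cell, and so on, so that the farthest bottle ends up in the nearest cell, by the loop handle. Keep them upright, set each down gently without dropping it, and leave all four standing flat on the floors of their cells, released.

Things in the scene. Friction and masses are not known exactly. Their poses are not given: they have to be found in the camera images.
- slim_bottle: Slim round amber bottle, 104 tall: body diameter 34 up to height 68, shoulder to a 22 neck at 78, and a white round cap of diameter 28 from height 82 to 104. 55 to 115 g. Origin: centre of its underside; z up along its axis. Sizes in mm.
- squat_jar: Squat round amber jar with a white lid, 62 tall, diameter 50 all the way up (lid from height 42). 80 to 170 g. Origin: centre of its underside; z up. Sizes in mm.
- square_bottle: Square amber bottle, 98 tall: body 44 x 44 up to height 62, short shoulder (38 wide at 62, narrowing to a 24 neck at 70), white round cap of diameter 34 from height 74 to 98. 90 to 185 g. Origin: centre of its underside; z up, x and y along the flats. Sizes in mm.
- conical_flask: Conical amber flask, 80 tall: diameter 54 at the foot (up to height 6), tapering to a 24 neck at height 52, white round cap of diameter 28 from height 58 to 80. 70 to 140 g. Origin: centre of its underside; z up. Sizes in mm.
- storage_rack: White rack with blue end panels (34 high), fixed flat on the bench, left or right of the robot's centre line: 320 long (x), 84 wide (y). Its x axis is the row, pointing away from the robot within 15 degrees. It carries four white cups, centres at x = -111, -37, 37, 111, y = 0. Origin: centre of its underside, on the bench. Sizes in mm.
- carriage: Aluminium tray, fixed on the bench, pale blue-grey loop handle at its near end (x = -172, 16 high). 304 long (x), 80 wide (y). Its x axis is the row, pointing away from the robot within 15 degrees. Four empty cells, 71 x 74 inside, centres x = -111, -37, 37, 111, y = 0; floors 10 above the bench, walls 3 thick, tops 22 above the bench. Origin: centre of underside, on the bench. Sizes in mm.
- cup_slim: White cup of the storage rack in which the slim bottle stands at the start (four alike, fixed): 72 x 72 outside, 66 x 66 inside, floor 4 above its origin (10 above the bench), wall tops 16 above its origin. It stays, and so marks that bottle's place in the first row. Origin: centre of its underside; x along the row. Sizes in mm.
- cup_squat: White cup of the storage rack in which the squat jar stands at the start (four alike, fixed): 72 x 72 outside, 66 x 66 inside, floor 4 above its origin (10 above the bench), wall tops 16 above its origin. It stays, and so marks that bottle's place in the first row. Origin: centre of its underside; x along the row. Sizes in mm.
- cup_square: White cup of the storage rack in which the square bottle stands at the start (four alike, fixed): 72 x 72 outside, 66 x 66 inside, floor 4 above its origin (10 above the bench), wall tops 16 above its origin. It stays, and so marks that bottle's place in the first row. Origin: centre of its underside; x along the row. Sizes in mm.
- cup_conical: White cup of the storage rack in which the conical flask stands at the start (four alike, fixed): 72 x 72 outside, 66 x 66 inside, floor 4 above its origin (10 above the bench), wall tops 16 above its origin. It stays, and so marks that bottle's place in the first row. Origin: centre of its underside; x along the row. Sizes in mm.

How it is judged (in metres and radians):
At the end, for the whole second after the job is handed in: Each bottle stands in the carriage cell at the opposite end-to-end place (x) from its cup in the storage rack: within 22 mm of the cell centre along x and y, foot within 4 mm of the floor, upright within 0.1 rad, at rest (below 0.02 m/s, 0.2 rad/s) (y of slim_bottle in the frame of carriage between -0.022 and 0.022 m and z of slim_bottle in the frame of carriage between 0.006 and 0.014 m and angle between each of slim_bottle, squat_jar, square_bottle, conical_flask's own z axis and vertical below 0.1 rad and linear speed of each of slim_bottle, squat_jar, square_bottle, conical_flask below 0.02 m/s and angular speed of each of slim_bottle, squat_jar, square_bottle, conical_flask below 0.2 rad/s and ((x of cup_slim in the frame of storage_rack between -0.131 and -0.091 m and x of slim_bottle in the frame of carriage between 0.089 and 0.133 m) or (x of cup_slim in the frame of storage_rack between -0.057 and -0.017 m and x of slim_bottle in the frame of carriage between 0.015 and 0.059 m) or (x of cup_slim in the frame of storage_rack between 0.017 and 0.057 m and x of slim_bottle in the frame of carriage between -0.059 and -0.015 m) or (x of cup_slim in the frame of storage_rack between 0.091 and 0.131 m and x of slim_bottle in the frame of carriage between -0.133 and -0.089 m)) and y of squat_jar in the frame of carriage between -0.022 and 0.022 m and z of squat_jar in the frame of carriage between 0.006 and 0.014 m and ((x of cup_squat in the frame of storage_rack between -0.131 and -0.091 m and x of squat_jar in the frame of carriage between 0.089 and 0.133 m) or (x of cup_squat in the frame of storage_rack between -0.057 and -0.017 m and x of squat_jar in the frame of carriage between 0.015 and 0.059 m) or (x of cup_squat in the frame of storage_rack between 0.017 and 0.057 m and x of squat_jar in the frame of carriage between -0.059 and -0.015 m) or (x of cup_squat in the frame of storage_rack between 0.091 and 0.131 m and x of squat_jar in the frame of carriage between -0.133 and -0.089 m)) and y of square_bottle in the frame of carriage between -0.022 and 0.022 m and z of square_bottle in the frame of carriage between 0.006 and 0.014 m and ((x of cup_square in the frame of storage_rack between -0.131 and -0.091 m and x of square_bottle in the frame of carriage between 0.089 and 0.133 m) or (x of cup_square in the frame of storage_rack between -0.057 and -0.017 m and x of square_bottle in the frame of carriage between 0.015 and 0.059 m) or (x of cup_square in the frame of storage_rack between 0.017 and 0.057 m and x of square_bottle in the frame of carriage between -0.059 and -0.015 m) or (x of cup_square in the frame of storage_rack between 0.091 and 0.131 m and x of square_bottle in the frame of carriage between -0.133 and -0.089 m)) and y of conical_flask in the frame of carriage between -0.022 and 0.022 m and z of conical_flask in the frame of carriage between 0.006 and 0.014 m and ((x of cup_conical in the frame of storage_rack between -0.131 and -0.091 m and x of conical_flask in the frame of carriage between 0.089 and 0.133 m) or (x of cup_conical in the frame of storage_rack between -0.057 and -0.017 m and x of conical_flask in the frame of carriage between 0.015 and 0.059 m) or (x of cup_conical in the frame of storage_rack between 0.017 and 0.057 m and x of conical_flask in the frame of carriage between -0.059 and -0.015 m) or (x of cup_conical in the frame of storage_rack between 0.091 and 0.131 m and x of conical_flask in the frame of carriage between -0.133 and -0.089 m))); the robot touches nothing.
It fails at once if a bottle is tipped over (more than 0.6 rad) (angle between any of slim_bottle, squat_jar, square_bottle, conical_flask's own z axis and vertical above 0.6 rad).
It fails at once if a bottle is dropped or knocked (faster than 0.7 m/s with no finger on it, a fall of about 25 mm) ((linear speed of slim_bottle above 0.7 m/s and contact force between slim_bottle and the fingers below 0.02 N) or (linear speed of squat_jar above 0.7 m/s and contact force between squat_jar and the fingers below 0.02 N) or (linear speed of square_bottle above 0.7 m/s and contact force between square_bottle and the fingers below 0.02 N) or (linear speed of conical_flask above 0.7 m/s and contact force between conical_flask and the fingers below 0.02 N)).
It also fails if it takes over 115 s, if anything falls off the work surface, if the arm or the gripper's body presses on something with over 40 N, if the wrist force passes 120 N, or if a joint passes its speed limit or range.

## Working session

There is one attempt and no reset: what is moved stays moved. The work goes in short steps, Python scripts to look and compute and a tool call to move; the robot and the scene stay as the last step left them, time stands still between calls to the robot, and variables do not carry over. Pictures are saved under pics/ and viewed, and the job is handed in when it is done.

Besides the shell and the picture viewer there is one more tool, called as a command line: name --argument value ..., lists and objects as JSON in quotes. jog_arm: Moves the arm, as the interface text tells. Its arguments: {"type":"object","properties":{"commands":{"type":"array","items":{"type":"array"}},"squeeze":{"type":"number"}},"required":["commands"]}

```bash
ls; mkdir -p pics; python3 - <<'E'
from rig import ctrl
import cv2,numpy as np
print(ctrl.observe(), ctrl.grasp_offset)
for n in("top","side"):
    c=ctrl.camera(n); cv2.imwrite(f"pics/{n}0.png",c["pixels"][:,:,::-1])
    print(n,c["fov_y"],c["cx"],c["cy"],c["k1"],c["R"],c["t"])
    for o in "slim_bottle squat_jar square_bottle conical_flask storage_rack carriage cup_slim cup_squat cup_square cup_conical".split():
        print(o,[(np.round(d["location"],3).tolist(),round(d["confidence"],2)) for d in ctrl.spot_in(c,o)][:5])
E
```

```text
pics
{'clock': 0.0, 'joints': array([ 6.72886905e+01,  2.81608149e+01,  8.93505486e+01, -6.59875581e-04,
        6.25504048e+01, -6.05177392e+00]), 'joint_vel': array([-0.05523372, -0.01482084,  0.04173254,  0.05115579,  0.09164056,
       -0.05826313]), 'effort': array([-1.72780328e-03, -6.12644577e+01, -2.58184826e+01,  6.91753719e-02,
        4.81513655e-02, -1.19894776e-04]), 'ee_pos': array([0.17907375, 0.59853156, 0.21409535]), 'orientation': array([-1.79938514e+02, -5.93006253e-03,  1.63340766e+02]), 'force': array([-1.0694098 , -0.17162909,  0.09056498]), 'ft_torque': array([-0.04248024, -0.0072433 ,  0.04846942]), 'grip_width': 0.09514106012123173} -0.0188
top 44.75816300565744 318.29608765134645 240.72567629586032 0.0584429037169093 [[ 0.02922275 -0.99957015  0.00235658]
 [-0.98286069 -0.02916339 -0.18202849]
 [ 0.18201897  0.00300318 -0.98329043]] [-0.02066961  0.52837593  1.02611522]
slim_bottle [([0.509, 0.192, 0.085], 0.7), ([0.672, 0.186, 0.011], 0.42)]
squat_jar [([0.442, 0.197, 0.074], 0.94)]
square_bottle [([0.588, 0.188, 0.07], 0.6)]
conical_flask [([0.652, 0.19, 0
[... 387 characters left out ...]

 [-0.0353205  -0.74463899 -0.66653225]
 [ 0.04500499  0.66508662 -0.74540884]] [-0.54512902  0.05994147  0.94602081]
slim_bottle [([0.515, 0.186, 0.07], 0.78)]
squat_jar [([0.442, 0.184, 0.056], 0.98)]
square_bottle [([0.59, 0.178, 0.063], 0.87), ([0.544, -0.194, 0.01], 0.68), ([0.671, 0.175, 0.014], 0.41)]
conical_flask [([0.658, 0.184, 0.048], 0.7)]
storage_rack [([0.553, 0.163, 0.003], 0.58), ([0.451, 0.174, 0.014], 0.23)]
carriage [([0.542, -0.197, 0.009], 0.97), ([0.661, 0.185, 0.046], 0.65), ([0.45, 0.171, 0.014], 0.33)]
cup_slim [([0.521, 0.192, 0.01], 0.88)]
cup_squat [([0.452, 0.171, 0.013], 0.69)]
cup_square [([0.58, 0.18, 0.015], 0.96)]
cup_conical [([0.671, 0.175, 0.018], 0.57)]
```

View pics/top0.png

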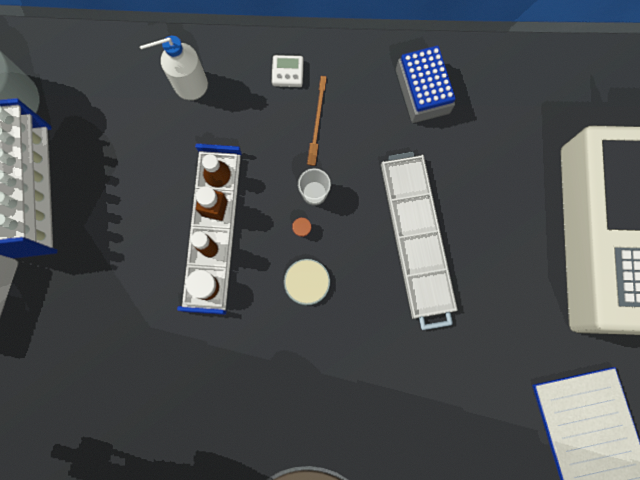

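View pics/side0.png

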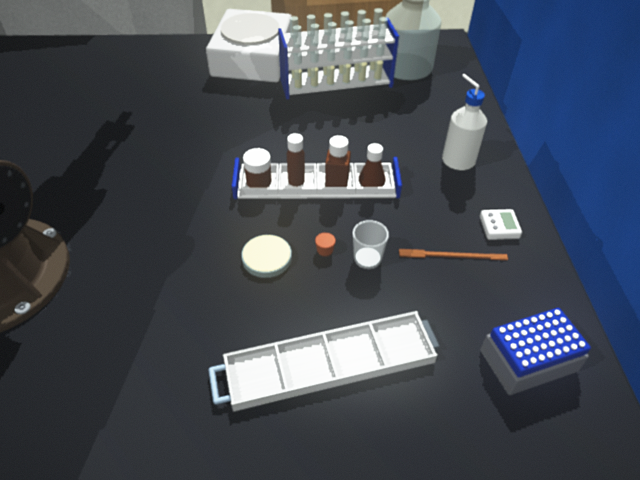

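```bash
cat > h.py <<'E'
from rig import ctrl
import cv2,numpy as np
from scipy.optimize import minimize
def proj(c,P):
    P=np.atleast_2d(P)@np.array(c["R"]).T+c["t"]; s=P[:,:2]/P[:,2:]
    r2=(s**2).sum(1,keepdims=True); f=240/np.tan(np.radians(c["fov_y"]/2))
    return s*(1+c["k1"]*r2)*f+[c["cx"],c["cy"]]
def ray(c,px):
    f=240/np.tan(np.radians(c["fov_y"]/2)); d=(np.array(px)-[c["cx"],c["cy"]])/f; s=d.copy()
    for _ in range(20): s=d/(1+c["k1"]*(s@s))
    R=np.array(c["R"]); return -R.T@c["t"], R.T@np.r_[s,1]
def onz(c,px,z):
    o,d=ray(c,px); return o+d*(z-o[2])/d[2]
def w2(p,pts):
    x,y,a=p; pts=np.array(pts,float); ca,sa=np.cos(a),np.sin(a)
    return np.c_[x+ca*pts[:,0]-sa*pts[:,1],y+sa*pts[:,0]+ca*pts[:,1],pts[:,2]]
def box(lx,ly,z0,z1,cx=0): return [(cx+sx*lx/2,sy*ly/2,z) for sx in(-1,1) for sy in(-1,1) for z in(z0,z1)]
def fill(c,p,parts,S=4):
    m=np.zeros((480*S,640*S),np.uint8)
    for b in parts:
        h=cv2.convexHull((proj(c,w2(p,b))*S+ (S-1)/2).round().astype(np.int32)); cv2.fillConvexPoly(m,h,1)
    return cv2.resize(m.astype(np.float32),(640,480),interpolation=cv2.INTER_AREA)
E
python3 - <<'E'
from h import *
vis=[]
for n in("top","side"):
    c=ctrl.camera(n); im=c["pixels"][:,:,::-1].copy()
    for o,col in (("carriage",(0,0,255)),("storage_rack",(0,255,0)),("square_bottle",(255,0,0)),("conical_flask",(255,255,0)),("squat_jar",(255,0,255)),("slim_bottle",(0,255,255))):
        ms=ctrl.masks_of(c,o); print(n,o,[(round(m["confidence"],2),int(m["pixels"].sum()),np.round(np.argwhere(m["pixels"]).mean(0)[::-1]).tolist()) for m in ms])
        if ms:
            k=cv2.findContours(ms[0]["pixels"].astype(np.uint8),cv2.RETR_LIST,cv2.CHAIN_APPROX_NONE)[0]; cv2.drawContours(im,k,-1,col,1)
    s=im[130:340,160:480] if n=="top" else im[120:420,200:460]
    cv2.imwrite(f"pics/{n}m.png",cv2.resize(s,None,fx=2,fy=2,interpolation=2))
    np.save(f"{n}.npy",c,allow_pickle=True)
E
```

```text
top carriage [(0.85, 7453, [418.0, 238.0])]
top storage_rack [(0.8, 735, [214.0, 232.0]), (0.42, 1070, [210.0, 248.0])]
top square_bottle [(0.77, 919, [211.0, 203.0])]
top conical_flask []
top squat_jar [(0.74, 1004, [211.0, 249.0])]
top slim_bottle [(0.74, 509, [204.0, 244.0])]
side carriage [(0.7, 12193, [325.0, 360.0])]
side storage_rack [(0.93, 972, [317.0, 187.0]), (0.35, 488, [261.0, 184.0])]
side square_bottle [(0.74, 1064, [337.0, 162.0]), (0.17, 928, [257.0, 168.0])]
side conical_flask [(0.77, 790, [372.0, 168.0])]
side squat_jar [(0.84, 995, [258.0, 168.0]), (0.72, 1126, [318.0, 187.0])]
side slim_bottle [(0.73, 828, [295.0, 160.0])]
```

View pics/topm.png

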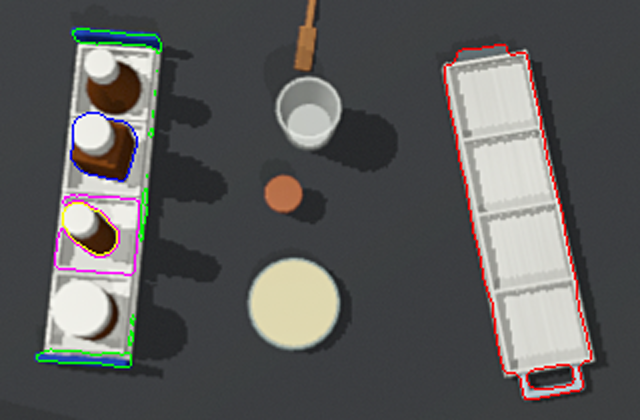

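View pics/sidem.png

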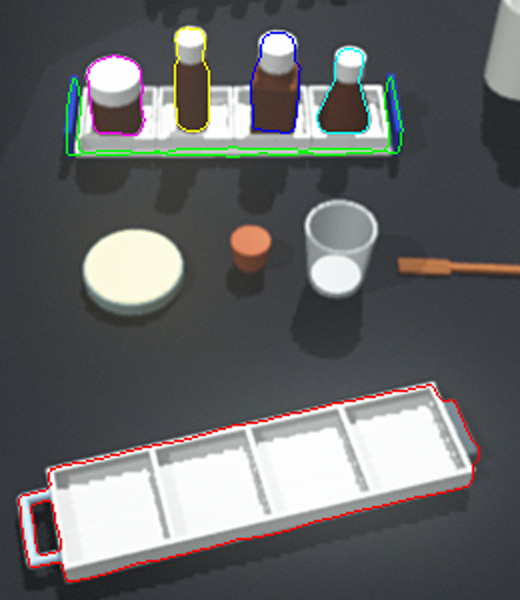

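```bash
cat > fit.py <<'E'
from h import *
C={n:np.load(n+".npy",allow_pickle=True).item() for n in("top","side")}
def get(n,o):
    c=ctrl.camera(n); ms=ctrl.masks_of(c,o); return ms[0]["pixels"].astype(np.float32) if ms else None
def disk(r,z): 
    t=np.linspace(0,2*np.pi,32); return [(r*np.cos(a),r*np.sin(a),z) for a in t]
def cone(*rz): return sum((disk(r/2e3,z/1e3) for r,z in rz),[])
def sq(w,z): return [(sx*w/2e3,sy*w/2e3,z/1e3) for sx in(-1,1) for sy in(-1,1)]
SH={"slim_bottle":[cone((34,0),(34,68)),cone((34,68),(22,78)),cone((22,78),(22,82)),cone((28,82),(28,104))],
"squat_jar":[cone((50,0),(50,62))],
"square_bottle":[sq(44,0)+sq(44,62),sq(38,62)+cone((24,70)),cone((24,70),(24,74)),cone((34,74),(34,98))],
"conical_flask":[cone((54,0),(54,6)),cone((54,6),(24,52)),cone((24,52),(24,58)),cone((28,58),(28,80))]}
def lift(parts,z): return [[(a,b,cc+z) for a,b,cc in p] for p in parts]
def fitit(views,parts,p0,dc=None,yaw=True):
    def cost(q):
        p=np.r_[q[:2]/1000,q[2] if yaw else p0[2]]; e=0
        for n,m in views:
            r=fill(C[n],p,parts); w=1
            if dc: w=1-np.clip(fill(C[n],p,dc)-r,0,1)
            e+=(np.abs(r-m)*w).sum()/m.sum()
        return e
    q0=np.r_[p0[0]*1e3,p0[1]*1e3,p0[2]] if yaw else np.array(p0[:2])*1e3
    s=np.array(q0)+np.vstack([np.zeros(len(q0)),np.diag([12,12,.15][:len(q0)])])
    r=minimize(cost,q0,method="Nelder-Mead",options=dict(initial_simplex=s,xatol=.01,fatol=1e-4))
    return r.x,r.fun/len(views)
E
python3 - <<'E'
from fit import *
cb=[box(.304,.08,0,.022)]; dc=[box(.05,.07,0,.02,-.177),box(.04,.07,0,.02,.172)]
M={(n,o):get(n,o) for n in C for o in ["carriage"]+list(SH)}
for v in (["top"],["side"],["top","side"]):
    print("carriage",v,*fitit([(n,M[n,"carriage"]) for n in v],cb,(.545,-.195,.13),dc))
    for o,x in zip(["squat_jar","slim_bottle","square_bottle","conical_flask"],(.44,.515,.588,.66)):
        vv=[(n,M[n,o]) for n in v if M[n,o] is not None]
        if not vv: print("none",v,o); continue
        for y0 in ([0,.3,-.4,-.7] if o[:3]=="squ"and o[3]=="a"and "bottle" in o else [0]): print(o,v,*fitit(vv,lift(SH[o],.01),(x,.19,y0),yaw=o=="square_bottle"))
for n,ps in (("top",[((196,146)),(241,149),(179,308),(226,313)]),):
    for p in ps: print(n,p,onz(C[n],p,.034))
E
```

```text
carriage ['top'] [ 5.52860607e+02 -1.92994261e+02  2.04459575e-01] 0.017846016213297844
squat_jar ['top'] [441.46383667 202.62608337] 0.0781872496008873
slim_bottle ['top'] [514.4448855  201.58226129] 0.04170792177319527
square_bottle ['top'] [ 5.93553621e+02  1.96139334e+02 -2.04421850e-01] 0.055351074784994125
square_bottle ['top'] [ 5.93926302e+02  1.96264885e+02 -2.16853402e-01] 0.05421857163310051
square_bottle ['top'] [ 5.93847884e+02  1.96090694e+02 -2.21963895e-01] 0.052732162177562714
square_bottle ['top'] [ 5.93886544e+02  1.96425279e+02 -2.30877523e-01] 0.05471404269337654
conical_flask ['top'] [663.19594574 196.3985405 ] 0.0658687949180603
carriage ['side'] [ 5.52188649e+02 -1.93290819e+02  2.04659228e-01] 0.01584024541079998
squat_jar ['side'] [440.15556812 202.68446684] 0.08931408822536469
slim_bottle ['side'] [512.86791992 203.26086426] 0.09716323018074036
square_bottle ['side'] [ 5.92038481e+02  1.98960380e+02 -1.38374754e-01] 0.1127428337931633
square_bottle ['side'] [ 5.92635694e+02  2.01971201e+02 -1.57414322e-01] 0.1093316376209259
square_bottle ['side'] [ 5.92373
[... 446 characters left out ...]
11] 0.08219489455223083
square_bottle ['top', 'side'] [ 5.92644773e+02  1.96167099e+02 -1.78424683e-01] 0.09718044102191925
square_bottle ['top', 'side'] [ 5.92678560e+02  1.96217890e+02 -1.75785078e-01] 0.09813441336154938
square_bottle ['top', 'side'] [ 5.92976445e+02  1.96236123e+02 -1.71223917e-01] 0.09958161413669586
square_bottle ['top', 'side'] [ 5.92628228e+02  1.96486770e+02 -1.83415372e-01] 0.09589550644159317
conical_flask ['top', 'side'] [661.16142333 196.70345062] 0.0848940834403038
top (196, 146) [0.70916659 0.23478395 0.034     ]
top (241, 149) [0.70603007 0.14848053 0.034     ]
top (179, 308) [0.39934356 0.24492365 0.034     ]
top (226, 313) [0.39257875 0.15913012 0.034     ]
```

jog_arm --commands '[[[0, 0, 0], -0.129, 1], [[0, 0, 0], -0.129, 1], [[-15, -20, 0], 0, 1], [[-23, -33, 0], 0, 1], [[-23, -33, 0], 0, 1], [[-23, -33, 0], 0, 1], [[-23, -33, 0], 0, 1], [[-23, -33, 0], 0, 1], [[-23, -33, 0], 0, 1], [[-23, -33, 0], 0, 1], [[-23, -33, 0], 0, 1], [[-23, -33, 0], 0, 1], [[-23, -33, 0], 0, 1], [[-23, -33, 0], 0, 1], [[-7, -4, 0], 0, 1], [[0, 0, 0], 0, 1], [[0, 0, 0], 0, 1]]' --squeeze 15

```text
clock: 4.5
ee_pos: [0.4409, 0.2035, 0.2146]
orientation: [180.0, -0.0, 178.1]
force: [1.0, 0.5, 0.6]
grip_width: 0.0951
```

```bash
cat > rem.py <<'E'
import sys
from h import *
# usage rem.py x y z psi_deg
o=ctrl.observe(); p=o["ee_pos"]; ps=o["orientation"][2]
t=np.array([float(a) for a in sys.argv[1:4]]); tp=float(sys.argv[4])
a=np.radians(ps); d=(t-p)*1000; turn=-((tp-ps+180)%360-180)
print("t",round(o["clock"],2),"pos",p.round(4),"rpy",o["orientation"].round(2),"w",round(o["grip_width"],4),"F",o["force"].round(1))
for nm,aa in (("now",a),("after turn",np.radians(tp))):
    print(nm,"x %.1f y %.1f z %.1f"%(d[0]*np.cos(aa)+d[1]*np.sin(aa), d[0]*np.sin(aa)-d[1]*np.cos(aa), -d[2]),"turn %.4f"%np.radians(turn))
E
python3 rem.py .441 .2025 .036 178.1
```

```text
t 4.5 pos [0.4409 0.2035 0.2146] rpy [ 1.7999e+02 -2.0000e-02  1.7812e+02] w 0.0951 F [1.  0.5 0.6]
now x -0.1 y -1.0 z 178.6 turn 0.0004
after turn x -0.2 y -1.0 z 178.6 turn 0.0004
```

jog_arm --commands '[[[0, -1, 20], 0, 1], [[0, 0, 40], 0, 1], [[0, 0, 40], 0, 1], [[0, 0, 35], 0, 1], [[0, 0, 25], 0, 1], [[0, 0, 13], 0, 1], [[0, 0, 5], 0, 1], [[0, 0, 0], 0, 0.7], [[0, 0, 0], 0, 0.3], [[0, 0, 0], 0, 0.2], [[0, 0, 0], 0, 0.2], [[0, 0, 0], 0, 0.2], [[0, 0, 0], 0, 0.2], [[0, 0, 0], 0, 0.2], [[0, 0, 0], 0, 0.2]]' --squeeze 20

```text
clock: 6.0
ee_pos: [0.4414, 0.202, 0.0368]
orientation: [180.0, 0.0, 178.1]
force: [0.0, 0.8, 4.7]
grip_width: 0.0497
```

```bash
python3 rem.py .661 -.1706 .2 191.7
```

```text
t 6.0 pos [0.4414 0.202  0.0368] rpy [1.7999e+02 2.0000e-02 1.7811e+02] w 0.0497 F [0.  0.8 4.7]
now x -231.7 y -365.2 z -163.2 turn -0.2372
after turn x -139.4 y -409.4 z -163.2 turn -0.2372
```

jog_arm --commands '[[[0, 0, -5], 0, 0.2], [[0, 0, -15], 0, 0.2], [[0, 0, -30], 0, 0.2], [[0, 0, -35], 0, 0.2], [[0, 0, -30], 0, 0.2], [[0, 0, -18], 0, 0.2], [[0, 0, -7], 0, 0.2], [[0, 0, 0], -0.04, 0.2], [[0, 0, 0], -0.08, 0.2], [[0, 0, 0], -0.08, 0.2], [[0, 0, 0], -0.0372, 0.2], [[-3, -9, 0], 0, 0.2], [[-6, -18, 0], 0, 0.2], [[-9, -27, 0], 0, 0.2], [[-9, -27, 0], 0, 0.2], [[-9, -27, 0], 0, 0.2], [[-9, -27, 0], 0, 0.2], [[-9, -27, 0], 0, 0.2], [[-9, -27, 0], 0, 0.2], [[-9, -27, 0], 0, 0.2]]'

```text
clock: 8.0
ee_pos: [0.556, 0.0033, 0.176]
orientation: [180.0, -0.1, -168.4]
force: [-0.1, 0.2, -1.7]
grip_width: 0.0495
```

jog_arm --commands '[[[-10, -27, 0], 0, 0.2], [[-10, -27, 0], 0, 0.2], [[-10, -27, 0], 0, 0.2], [[-10, -27, 0], 0, 0.2], [[-10, -27, 0], 0, 0.2], [[-9, -27, 0], 0, 0.2], [[-6, -22, 0], 0, 0.2], [[-2, -8, 0], 0, 0.2], [[0, 0, 0], 0, 0.2], [[0, 0, 0], 0, 0.2]]'

```text
clock: 9.0
ee_pos: [0.6597, -0.1688, 0.1762]
orientation: [180.0, -0.0, -168.3]
force: [0.0, 0.1, -1.4]
grip_width: 0.0497
```

```bash
python3 rem.py .661 -.1706 .037 191.7
```

```text
t 9.0 pos [ 0.6597 -0.1688  0.1762] rpy [ 1.7995e+02 -5.0000e-02 -1.6831e+02] w 0.0497 F [ 0.   0.1 -1.4]
now x -0.9 y -2.1 z 139.2 turn -0.0001
after turn x -0.9 y -2.1 z 139.2 turn -0.0001
```

jog_arm --commands '[[[-1, -2, 10], 0, 0.2], [[0, 0, 25], 0, 0.2], [[0, 0, 35], 0, 0.2], [[0, 0, 30], 0, 0.2], [[0, 0, 20], 0, 0.2], [[0, 0, 10], 0, 0.2], [[0, 0, 5], 0, 0.2], [[0, 0, 2], 0, 0.2], [[0, 0, 1.5], 0, 0.2], [[0, 0, 1], 0, 0.2], [[0, 0, 0], 0, 0.2], [[0, 0, 0], 0, 0.2]]'

```text
clock: 10.2
ee_pos: [0.6618, -0.1711, 0.0376]
orientation: [-180.0, 0.0, -168.3]
force: [1.1, -0.0, -0.8]
grip_width: 0.0496
```

jog_arm --commands '[[[0, 0, 0.6], 0, 0.2], [[0, 0, 0.4], 0, 0.2], [[0, 0, 0], 0, 0.2], [[0, 0, 0], 0, 0.55], [[0, 0, 0], 0, 0.65], [[0, 0, 0], 0, 0.8], [[0, 0, 0], 0, 0.9], [[0, 0, 0], 0, 0.9], [[0, 0, 0], 0, 0.9], [[0, 0, -10], 0, 0.9], [[0, 0, -30], 0, 1], [[0, 0, -40], 0, 1], [[0, 0, -40], 0, 1], [[0, 0, -30], 0, 1], [[0, 0, -10], 0, 1], [[0, 0, 0], 0, 1]]'

```text
clock: 11.8
ee_pos: [0.6619, -0.1712, 0.1978]
orientation: [-179.9, 0.1, -168.3]
force: [-0.4, -0.7, 0.5]
grip_width: 0.0954
```

```bash
python3 rem.py .5137 .2015 .05 178.1; python3 - <<'E'
from h import *
c=ctrl.camera("side"); cv2.imwrite("pics/s1.png",c["pixels"][:,:,::-1])
E
```

```text
t 11.8 pos [ 0.6619 -0.1712  0.1978] rpy [-1.7992e+02  1.4000e-01 -1.6829e+02] w 0.0954 F [-0.4 -0.7  0.5]
now x 69.5 y 395.0 z 147.8 turn 0.2375
after turn x 160.5 y 367.6 z 147.8 turn 0.2375
```

View pics/s1.png

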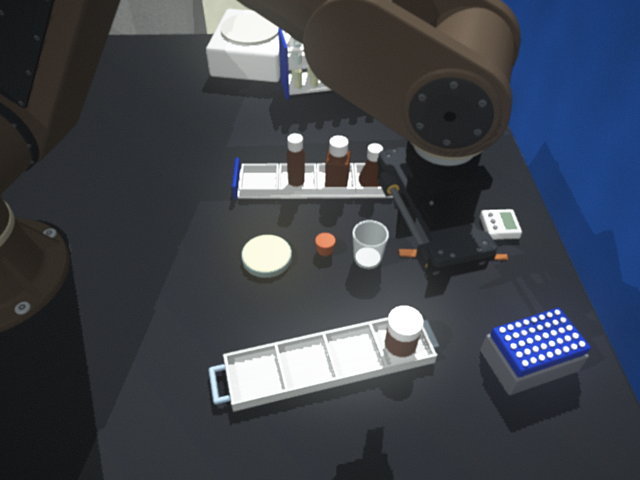

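jog_arm --commands '[[[0, 0, 0], 0.119, 1], [[0, 0, 0], 0.1185, 1], [[8, 18, 0], 0, 1], [[14, 33, 0], 0, 1], [[14, 33, 0], 0, 1], [[14, 33, 0], 0, 1], [[14, 33, 0], 0, 1], [[14, 33, 0], 0, 1], [[14, 33, 0], 0, 1], [[14, 33, 0], 0, 1], [[14, 33, 0], 0, 1], [[14, 33, 0], 0, 1], [[14, 33, 0], 0, 1], [[12, 20, 0], 0, 1], [[0, 0, 0], 0, 1], [[0, 0, 0], 0, 1]]'

```text
clock: 13.45
ee_pos: [0.5135, 0.2019, 0.1949]
orientation: [-180.0, -0.1, 178.2]
force: [0.3, -1.2, 0.3]
grip_width: 0.0953
```

```bash
python3 rem.py .5137 .2015 .046 178.1
```

```text
t 13.45 pos [0.5135 0.2019 0.1949] rpy [-1.7996e+02 -1.1000e-01  1.7816e+02] w 0.0953 F [ 0.3 -1.2  0.3]
now x -0.2 y -0.4 z 148.9 turn 0.0011
after turn x -0.2 y -0.4 z 148.9 turn 0.0011
```

Then descend, grip gently slowing, lift, and turn.

jog_arm --commands '[[[0, 0, 15], 0, 1], [[0, 0, 35], 0, 1], [[0, 0, 40], 0, 1], [[0, 0, 33], 0, 1], [[0, 0, 18], 0, 1], [[0, 0, 8], 0, 1], [[0, 0, 0], 0, 0.7], [[0, 0, 0], 0, 0.5], [[0, 0, 0], 0, 0.4], [[0, 0, 0], 0, 0.35], [[0, 0, 0], 0, 0.2], [[0, 0, 0], 0, 0.1], [[0, 0, 0], 0, 0.1], [[0, 0, 0], 0, 0.1], [[0, 0, 0], 0, 0.1]]' --squeeze 15

```text
clock: 14.95
ee_pos: [0.5139, 0.202, 0.0471]
orientation: [180.0, -0.0, 178.1]
force: [0.3, 0.0, -0.3]
grip_width: 0.0334
```

```bash
python3 rem.py .5885 -.1856 .186 191.7
```

```text
t 14.95 pos [0.5139 0.202  0.0471] rpy [180.    -0.   178.11] w 0.0334 F [ 0.3  0.  -0.3]
now x -87.4 y -385.0 z -138.9 turn -0.2372
after turn x 5.5 y -394.7 z -138.9 turn -0.2372
```

jog_arm --commands '[[[0, 0, -5], 0, 0.1], [[0, 0, -15], 0, 0.1], [[0, 0, -30], 0, 0.1], [[0, 0, -35], 0, 0.1], [[0, 0, -30], 0, 0.1], [[0, 0, -18], 0, 0.1], [[0, 0, -7], 0, 0.1], [[0, 0, 0], -0.04, 0.1], [[0, 0, 0], -0.08, 0.1], [[0, 0, 0], -0.08, 0.1], [[0, 0, 0], -0.0372, 0.1], [[0, -9, 0], 0, 0.1], [[0, -18, 0], 0, 0.1], [[0, -27, 0], 0, 0.1], [[1, -27, 0], 0, 0.1], [[1, -27, 0], 0, 0.1], [[1, -27, 0], 0, 0.1], [[1, -27, 0], 0, 0.1], [[1, -27, 0], 0, 0.1], [[0, -27, 0], 0, 0.1]]'

```text
clock: 16.95
ee_pos: [0.5525, -0.0122, 0.1866]
orientation: [180.0, -0.0, -168.4]
force: [0.2, 0.3, -0.1]
grip_width: 0.0338
```

jog_arm --commands '[[[0, -27, 0], 0, 0.1], [[0, -27, 0], 0, 0.1], [[0, -27, 0], 0, 0.1], [[0, -27, 0], 0, 0.1], [[0, -27, 0], 0, 0.1], [[0, -25, 0], 0, 0.1], [[0, -14, 0], 0, 0.1], [[0, -5, 0], 0, 0.1], [[0, 0, 0], 0, 0.1], [[0, 0, 0], 0, 0.1]]'

```text
clock: 17.95
ee_pos: [0.5888, -0.185, 0.187]
orientation: [180.0, -0.0, -168.3]
force: [-0.5, 0.3, -0.5]
grip_width: 0.0337
```

```bash
python3 rem.py .5885 -.1856 .0475 191.7
```

```text
t 17.95 pos [ 0.5888 -0.185   0.187 ] rpy [ 1.7997e+02 -1.0000e-02 -1.6829e+02] w 0.0337 F [-0.5  0.3 -0.5]
now x 0.4 y -0.6 z 139.5 turn 0.0002
after turn x 0.4 y -0.6 z 139.5 turn 0.0002
```

jog_arm --commands '[[[0, 0, 10], 0, 0.1], [[0, 0, 25], 0, 0.1], [[0, 0, 35], 0, 0.1], [[0, 0, 30], 0, 0.1], [[0, 0, 20], 0, 0.1], [[0, 0, 10], 0, 0.1], [[0, 0, 5], 0, 0.1], [[0, 0, 2], 0, 0.1], [[0, 0, 1.5], 0, 0.1], [[0, 0, 0.8], 0, 0.1], [[0, 0, 0], 0, 0.1], [[0, 0, 0], 0, 0.1]]'

```text
clock: 19.15
ee_pos: [0.5892, -0.1859, 0.0482]
orientation: [-180.0, 0.0, -168.3]
force: [-0.7, -0.8, 0.2]
grip_width: 0.0339
```

jog_arm --commands '[[[0, 0, 0.5], 0, 0.1], [[0, 0, 0.4], 0, 0.1], [[0, 0, 0], 0, 0.1], [[0, 0, 0], 0, 0.4], [[0, 0, 0], 0, 0.5], [[0, 0, 0], 0, 0.65], [[0, 0, 0], 0, 0.8], [[0, 0, 0], 0, 0.9], [[0, 0, 0], 0, 0.9], [[0, 0, -10], 0, 0.9], [[0, 0, -30], 0, 1], [[0, 0, -40], 0, 1], [[0, 0, -40], 0, 1], [[0, 0, -25], 0, 1], [[0, 0, -8], 0, 1], [[0, 0, 0], 0, 1]]'

```text
clock: 20.75
ee_pos: [0.5892, -0.1858, 0.201]
orientation: [-179.9, 0.1, -168.3]
force: [0.4, 0.6, 0.0]
grip_width: 0.0953
```

```bash
python3 rem.py .593 .1965 .05 169; python3 - <<'E'
from h import *
c=ctrl.camera("side"); cv2.imwrite("pics/s2.png",c["pixels"][:,:,::-1])
E
```

```text
t 20.75 pos [ 0.5892 -0.1858  0.201 ] rpy [-1.7994e+02  1.0000e-01 -1.6830e+02] w 0.0953 F [0.4 0.6 0. ]
now x -81.2 y 373.6 z 151.0 turn 0.3961
after turn x 69.2 y 376.0 z 151.0 turn 0.3961
```

View pics/s2.png

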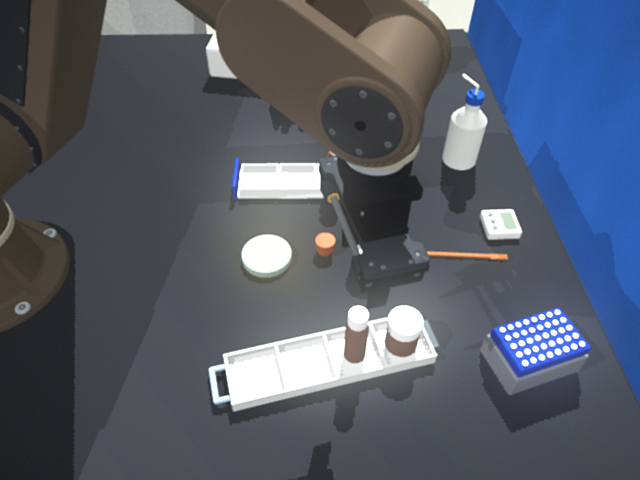

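jog_arm --commands '[[[0, 0, 0], 0.132, 1], [[0, 0, 0], 0.132, 1], [[0, 0, 0], 0.132, 1], [[4, 18, 0], 0, 1], [[6, 33, 0], 0, 1], [[6, 33, 0], 0, 1], [[6, 33, 0], 0, 1], [[6, 33, 0], 0, 1], [[6, 33, 0], 0, 1], [[6, 33, 0], 0, 1], [[6, 33, 0], 0, 1], [[6, 33, 0], 0, 1], [[6, 33, 0], 0, 1], [[6, 33, 0], 0, 1], [[5, 28, 0], 0, 1], [[0, 0, 0], 0, 1], [[0, 0, 0], 0, 1]]'

```text
clock: 22.5
ee_pos: [0.5921, 0.1973, 0.1987]
orientation: [-180.0, -0.1, 169.2]
force: [0.7, -1.0, -0.2]
grip_width: 0.0951
```

```bash
python3 rem.py .593 .1965 .040 169
```

```text
t 22.5 pos [0.5921 0.1973 0.1987] rpy [-1.7995e+02 -1.1000e-01  1.6922e+02] w 0.0951 F [ 0.7 -1.  -0.2]
now x -1.0 y -0.6 z 158.7 turn 0.0039
after turn x -1.0 y -0.6 z 158.7 turn 0.0039
```

jog_arm --commands '[[[-1, -0.5, 15], 0, 1], [[0, 0, 35], 0, 1], [[0, 0, 40], 0, 1], [[0, 0, 38], 0, 1], [[0, 0, 22], 0, 1], [[0, 0, 9], 0, 1], [[0, 0, 0], 0, 0.7], [[0, 0, 0], 0, 0.55], [[0, 0, 0], 0, 0.5], [[0, 0, 0], 0, 0.45], [[0, 0, 0], 0, 0.4], [[0, 0, 0], 0, 0.2], [[0, 0, 0], 0, 0.2], [[0, 0, 0], 0, 0.2], [[0, 0, 0], 0, 0.2]]' --squeeze 20

```text
clock: 24.0
ee_pos: [0.594, 0.1959, 0.0411]
orientation: [180.0, 0.0, 169.0]
force: [-1.1, 0.8, 3.2]
grip_width: 0.0439
```

```bash
python3 rem.py .5161 -.2006 .18 191.7
```

```text
t 24.0 pos [0.594  0.1959 0.0411] rpy [1.7999e+02 1.0000e-02 1.6901e+02] w 0.0439 F [-1.1  0.8  3.2]
now x 0.9 y -404.0 z -138.9 turn -0.3960
after turn x 156.7 y -372.4 z -138.9 turn -0.3960
```

jog_arm --commands '[[[0, 0, -5], 0, 0.2], [[0, 0, -15], 0, 0.2], [[0, 0, -30], 0, 0.2], [[0, 0, -35], 0, 0.2], [[0, 0, -30], 0, 0.2], [[0, 0, -18], 0, 0.2], [[0, 0, -7], -0.026, 0.2], [[0, 0, 0], -0.07, 0.2], [[0, 0, 0], -0.1, 0.2], [[0, 0, 0], -0.1, 0.2], [[0, 0, 0], -0.07, 0.2], [[0, 0, 0], -0.03, 0.2], [[4, -9, 0], 0, 0.2], [[8, -18, 0], 0, 0.2], [[11, -26, 0], 0, 0.2], [[11, -26, 0], 0, 0.2], [[11, -26, 0], 0, 0.2], [[11, -26, 0], 0, 0.2], [[11, -26, 0], 0, 0.2], [[11, -26, 0], 0, 0.2]]'

```text
clock: 26.0
ee_pos: [0.5535, -0.0016, 0.181]
orientation: [-180.0, -0.0, -168.4]
force: [-0.3, -0.4, -0.9]
grip_width: 0.0439
```

jog_arm --commands '[[[11, -26, 0], 0, 0.2], [[11, -26, 0], 0, 0.2], [[11, -26, 0], 0, 0.2], [[11, -26, 0], 0, 0.2], [[11, -26, 0], 0, 0.2], [[11, -26, 0], 0, 0.2], [[8, -20, 0], 0, 0.2], [[4, -9, 0], 0, 0.2], [[0, -2, 0], 0, 0.2], [[0, 0, 0], 0, 0.2], [[0, 0, 0], 0, 0.2]]'

```text
clock: 27.1
ee_pos: [0.5161, -0.1974, 0.1809]
orientation: [180.0, -0.0, -168.3]
force: [0.5, 0.2, -0.6]
grip_width: 0.0439
```

```bash
python3 rem.py .5161 -.2006 .0415 191.7
```

```text
t 27.1 pos [ 0.5161 -0.1974  0.1809] rpy [ 179.99   -0.   -168.28] w 0.0439 F [ 0.5  0.2 -0.6]
now x 0.7 y -3.1 z 139.4 turn 0.0004
after turn x 0.7 y -3.1 z 139.4 turn 0.0004
```

jog_arm --commands '[[[0.5, -1.5, 5], 0, 0.2], [[0, -1.5, 15], 0, 0.2], [[0, 0, 30], 0, 0.2], [[0, 0, 35], 0, 0.2], [[0, 0, 25], 0, 0.2], [[0, 0, 15], 0, 0.2], [[0, 0, 8], 0, 0.2], [[0, 0, 3], 0, 0.2], [[0, 0, 2], 0, 0.2], [[0, 0, 1], 0, 0.2], [[0, 0, 0], 0, 0.2], [[0, 0, 0], 0, 0.2]]'

```text
clock: 28.3
ee_pos: [0.5165, -0.2013, 0.0424]
orientation: [-180.0, 0.0, -168.3]
force: [1.4, 0.0, -1.9]
grip_width: 0.0441
```

jog_arm --commands '[[[0, 0, 0.5], 0, 0.2], [[0, 0, 0.5], 0, 0.2], [[0, 0, 0], 0, 0.2], [[0, 0, 0], 0, 0.5], [[0, 0, 0], 0, 0.6], [[0, 0, 0], 0, 0.7], [[0, 0, 0], 0, 0.8], [[0, 0, 0], 0, 0.9], [[0, 0, 0], 0, 0.9], [[0, 0, -10], 0, 0.9], [[0, 0, -30], 0, 1], [[0, 0, -40], 0, 1], [[0, 0, -40], 0, 1], [[0, 0, -25], 0, 1], [[0, 0, -8], 0, 1], [[0, 0, 0], 0, 1]]'

```text
clock: 29.9
ee_pos: [0.5164, -0.2013, 0.1949]
orientation: [-179.9, 0.1, -168.3]
force: [-0.1, 0.1, -0.6]
grip_width: 0.0951
```

```bash
python3 rem.py .6615 .197 .06 178.1; python3 - <<'E'
from h import *
c=ctrl.camera("side"); cv2.imwrite("pics/s3.png",c["pixels"][:,:,::-1])
E
```

```text
t 29.9 pos [ 0.5164 -0.2013  0.1949] rpy [-1.7993e+02  9.0000e-02 -1.6830e+02] w 0.0951 F [-0.1  0.1 -0.6]
now x -222.8 y 360.6 z 134.9 turn 0.2373
after turn x -131.8 y 402.8 z 134.9 turn 0.2373
```

View pics/s3.png

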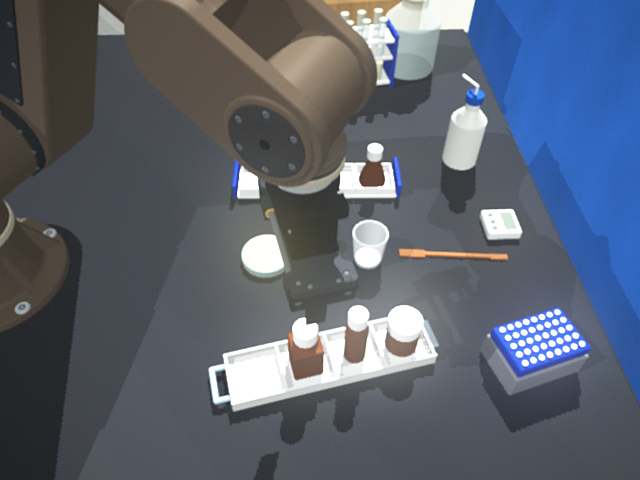

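jog_arm --commands '[[[0, 0, 0], 0.1187, 1], [[0, 0, 0], 0.1187, 1], [[-6, 20, 0], 0, 1], [[-11, 33, 0], 0, 1], [[-11, 33, 0], 0, 1], [[-11, 33, 0], 0, 1], [[-11, 33, 0], 0, 1], [[-11, 33, 0], 0, 1], [[-11, 33, 0], 0, 1], [[-11, 33, 0], 0, 1], [[-11, 33, 0], 0, 1], [[-11, 33, 0], 0, 1], [[-11, 33, 0], 0, 1], [[-11, 33, 0], 0, 1], [[-5, 20, 0], 0, 1], [[0, 0, 0], 0, 1], [[0, 0, 0], 0, 1]]'

```text
clock: 31.65
ee_pos: [0.6609, 0.197, 0.192]
orientation: [-180.0, -0.2, 178.1]
force: [0.2, -0.5, -0.7]
grip_width: 0.095
```

```bash
python3 rem.py .6615 .197 .06 178.1
```

```text
t 31.65 pos [0.6609 0.197  0.192 ] rpy [-1.7996e+02 -1.7000e-01  1.7813e+02] w 0.095 F [ 0.2 -0.5 -0.7]
now x -0.6 y -0.0 z 132.0 turn 0.0006
after turn x -0.6 y -0.0 z 132.0 turn 0.0006
```

jog_arm --commands '[[[-0.5, 0, 15], 0, 1], [[0, 0, 32], 0, 1], [[0, 0, 38], 0, 1], [[0, 0, 28], 0, 1], [[0, 0, 14], 0, 1], [[0, 0, 5], 0, 1], [[0, 0, 0], 0, 0.7], [[0, 0, 0], 0, 0.5], [[0, 0, 0], 0, 0.4], [[0, 0, 0], 0, 0.35], [[0, 0, 0], 0, 0.3], [[0, 0, 0], 0, 0.25], [[0, 0, 0], 0, 0.1], [[0, 0, 0], 0, 0.1], [[0, 0, 0], 0, 0.1], [[0, 0, 0], 0, 0.1]]' --squeeze 18

```text
clock: 33.25
ee_pos: [0.6621, 0.1972, 0.0618]
orientation: [180.0, -0.0, 178.1]
force: [-0.1, -0.9, 0.5]
grip_width: 0.0273
```

```bash
python3 rem.py .4436 -.2156 .18 191.7
```

```text
t 33.25 pos [0.6621 0.1972 0.0618] rpy [ 1.8000e+02 -1.0000e-02  1.7809e+02] w 0.0273 F [-0.1 -0.9  0.5]
now x 204.6 y -419.8 z -118.2 turn -0.2375
after turn x 297.6 y -359.9 z -118.2 turn -0.2375
```

jog_arm --commands '[[[0, 0, -5], 0, 0.1], [[0, 0, -15], 0, 0.1], [[0, 0, -30], 0, 0.1], [[0, 0, -35], 0, 0.1], [[0, 0, -30], 0, 0.1], [[0, 0, -18], 0, 0.1], [[0, 0, -7], 0, 0.1], [[0, 0, 0], -0.04, 0.1], [[0, 0, 0], -0.08, 0.1], [[0, 0, 0], -0.08, 0.1], [[0, 0, 0], -0.0375, 0.1], [[6, -7, 0], 0, 0.1], [[12, -14, 0], 0, 0.1], [[17, -21, 0], 0, 0.1], [[17, -21, 0], 0, 0.1], [[17, -21, 0], 0, 0.1], [[17, -21, 0], 0, 0.1], [[17, -21, 0], 0, 0.1], [[17, -21, 0], 0, 0.1], [[17, -21, 0], 0, 0.1]]'

```text
clock: 35.25
ee_pos: [0.5608, 0.0036, 0.2019]
orientation: [180.0, -0.0, -168.4]
force: [-0.1, -0.7, -0.6]
grip_width: 0.0272
```

jog_arm --commands '[[[18, -21, 0], 0, 0.1], [[18, -21, 0], 0, 0.1], [[18, -21, 0], 0, 0.1], [[18, -21, 0], 0, 0.1], [[18, -21, 0], 0, 0.1], [[18, -21, 0], 0, 0.1], [[18, -21, 0], 0, 0.1], [[17, -21, 0], 0, 0.1], [[12, -14, 0], 0, 0.1], [[5, -7, 0], 0, 0.1], [[0, -2, 0], 0, 0.1], [[0, 0, 0], 0, 0.1], [[0, 0, 0], 0, 0.1]]'

```text
clock: 36.55
ee_pos: [0.4443, -0.214, 0.2019]
orientation: [180.0, 0.0, -168.3]
force: [0.1, -0.1, -0.5]
grip_width: 0.0272
```

```bash
python3 rem.py .4436 -.2156 .062 191.7
```

```text
t 36.55 pos [ 0.4443 -0.214   0.2019] rpy [ 179.99    0.   -168.28] w 0.0272 F [ 0.1 -0.1 -0.5]
now x 1.0 y -1.4 z 139.9 turn 0.0004
after turn x 1.0 y -1.4 z 139.9 turn 0.0004
```

jog_arm --commands '[[[1, -1, 5], 0, 0.1], [[0, 0, 15], 0, 0.1], [[0, 0, 30], 0, 0.1], [[0, 0, 35], 0, 0.1], [[0, 0, 25], 0, 0.1], [[0, 0, 15], 0, 0.1], [[0, 0, 8], 0, 0.1], [[0, 0, 3], 0, 0.1], [[0, 0, 2], 0, 0.1], [[0, 0, 1], 0, 0.1], [[0, 0, 0], 0, 0.1], [[0, 0, 0], 0, 0.1]]'

```text
clock: 37.75
ee_pos: [0.4435, -0.2159, 0.0634]
orientation: [-180.0, 0.0, -168.3]
force: [0.5, -0.2, -0.9]
grip_width: 0.0276
```

jog_arm --commands '[[[0, 0, 0.6], 0, 0.1], [[0, 0, 0.5], 0, 0.1], [[0, 0, 0.4], 0, 0.1], [[0, 0, 0], 0, 0.1]]'

```text
clock: 38.15
ee_pos: [0.4435, -0.2159, 0.0617]
orientation: [-180.0, 0.0, -168.3]
force: [0.0, 0.2, 3.5]
grip_width: 0.0271
```

jog_arm --commands '[[[0, 0, 0], 0, 0.35], [[0, 0, 0], 0, 0.45], [[0, 0, 0], 0, 0.6], [[0, 0, 0], 0, 0.75], [[0, 0, 0], 0, 0.9], [[0, 0, 0], 0, 0.9], [[0, 0, -10], 0, 0.9], [[0, 0, -30], 0, 1], [[0, 0, -40], 0, 1], [[0, 0, -40], 0, 1], [[0, 0, -20], 0, 1], [[0, 40, 0], 0, 1], [[0, 40, 0], 0, 1], [[0, 40, 0], 0, 1], [[0, 40, 0], 0, 1], [[0, 40, 0], 0, 1], [[0, 40, 0], 0, 1], [[0, 30, 0], 0, 1], [[0, 0, 0], 0, 1], [[0, 0, 0], 0, 1]]'

```text
clock: 40.15
ee_pos: [0.3886, 0.0489, 0.202]
orientation: [-180.0, 0.1, -168.2]
force: [0.5, -0.2, 0.2]
grip_width: 0.0953
```

```bash
python3 - <<'E'
from fit import *
c0=(.5523,-.1931,.204)
im={}
for n in("side","top"):
    c=ctrl.camera(n); C[n]=c; im[n]=c["pixels"][:,:,::-1]; cv2.imwrite(f"pics/f_{n}.png",im[n])
for o,d in zip(["squat_jar","slim_bottle","square_bottle","conical_flask"],(.111,.037,-.037,-.111)):
    x,y=c0[0]+np.cos(.204)*d,c0[1]+np.sin(.204)*d
    for n in C:
        ms=ctrl.masks_of(C[n],o)
        for m in ms[:2]:
            q,f=fitit([(n,m["pixels"].astype(np.float32))],lift(SH[o],.01),(x,y,.2),yaw=False)
            dx,dy=q[0]-x*1e3,q[1]-y*1e3; print(o,n,round(m["confidence"],2),"off x,y mm",round(dx*np.cos(.204)+dy*np.sin(.204),1),round(-dx*np.sin(.204)+dy*np.cos(.204),1),"cost",round(f,3))
print(ctrl.observe()["clock"],ctrl.observe()["force"])
E
```

```text
squat_jar top 0.87 off x,y mm 0.8 -0.4 cost 0.048
squat_jar side 0.72 off x,y mm -1.0 -1.4 cost 0.035
squat_jar side 0.18 off x,y mm -775.3 1007.6 cost 1.0
slim_bottle top 0.6 off x,y mm 0.9 -0.5 cost 0.058
slim_bottle side 0.81 off x,y mm -0.8 -1.5 cost 0.058
square_bottle top 0.86 off x,y mm 0.5 -1.2 cost 0.12
square_bottle side 0.79 off x,y mm -1.6 -1.2 cost 0.057
square_bottle side 0.67 off x,y mm -76.4 -10.5 cost 0.377
conical_flask top 0.7 off x,y mm 0.0 -1.0 cost 0.046
conical_flask side 0.65 off x,y mm -1.3 -2.2 cost 0.087
40.65 [ 1.12080416  0.0504101  -0.36656126]
```

View pics/f_side.png

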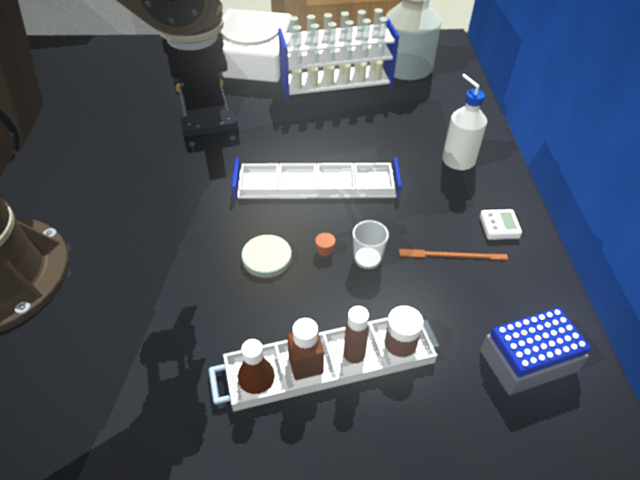

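View pics/f_top.png

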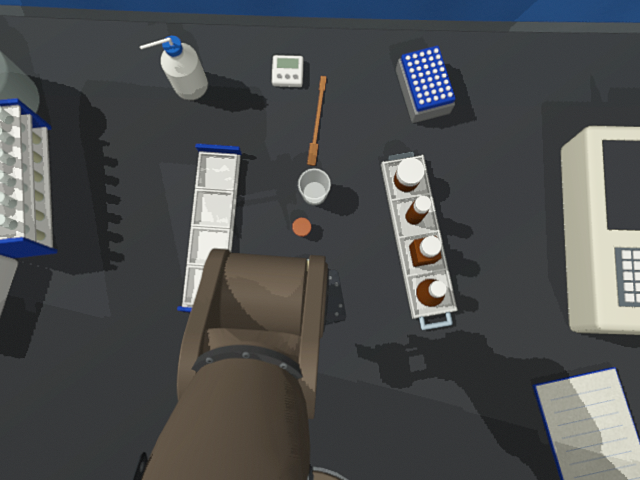

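All four bottles stand upright in the carriage (side view: flask (256,368), square (306,350), slim (356,336), jar (404,331)), the rack is empty, and the arm is clear of both.

```bash
python3 -c "
from rig import ctrl
print(ctrl.hand_in())"
```

```text
the job is handed in; nothing more can be done
None
```

All four bottles are in the carriage in reverse order, and I handed the job in at about 41 s of the 115 s allowed. From the far cell to the near cell by the handle they stand squat jar, slim bottle, square bottle, conical flask.

- **Position:** the last camera fits put every bottle within about 2.5 mm of its cell centre in both views; the limit is 22 mm.
- **Standing and release:** in the final pictures all four look upright and released, and the gripper is open and away from everything. I judged uprightness and foot height from the pictures and from the set-down heights, which matched the pick-up heights to within about 1 mm. I did not measure either one separately.
- **Disagreements:** two extra detections in the side view, of the jar and the square bottle, did not fit their shapes at all. I took them as false. The hand-in gave no verdict.

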